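Press the thimble into a drilled shoe last

ROBOT

A 7-joint arm with a two-finger parallel gripper is mounted at the origin on the work surface. World frame = base frame: x ahead of the robot, y to its left, z up, the work surface at z = 0. Lengths are in m, angles in degrees, forces in N, time in s.
With the tool pointing down it reaches from about 0.425 to 0.875 m from the base axis. Payload 4.7 kg.
Tool frame: the origin (TCP) lies where the fingers leave the gripper's body, on its centre line; the fingertips stand 70 mm ahead of it and the grasp point (between the pads) lies 51 mm ahead of it (env.tip_reach is the distance from the TCP to the fingertips, in m); z points along the fingers, x is the direction in which the jaws open and shut, and the axes are right-handed (so a half turn about z gives the same grasp; the last joint's range is limited). The gripper opens to 87 mm and grips with 3 to 60 N. Pads are 19 mm wide; open, the fingers measure 117 mm over their backs; the gripper's body (75 mm by 190 mm) begins 51 mm behind the grasp point.
Start: joints at [74.318, 18.392, -4.016, 83.108, 1.295, 78.541, -3.26], TCP at [0.184, -0.623, 0.292] pointing down, gripper open.
Joint ranges: [-163.93, 163.93], [-17.29, 119.83], [-79.2, 71.16], [3.27, 140.29], [-89.18, 269.18], [5.43, 117.66], [-154.24, 154.24]. Speed limits (degrees/s): [147.25, 147.25, 180, 180, 180, 180, 180].

INTERFACE

Orientations are given as [roll, pitch, yaw] about the fixed x, y, z axes, in that order (R = Rz(yaw) Ry(pitch) Rx(roll)).
In Python, from cell import env, optics, order gives the robot as it stands.
- The arm moves only by the shell command python3 -m creep 'ROWS' [FORCE]. ROWS is JSON, a list of rows, each a list of 7 numbers: the shift along the tool's x, y, z in cm, then the turn, a rotation vector about the tool's x, y, z in rad, then the opening, from 0 (shut) to 1 (fully open). A call has 1 to 20 rows; each row shifts and turns the pose as measured when the row begins, along the tool's axes as they then stand; what a row does not reach is not made up. A row lasts 1/10 s, in which the tool goes at most 50 mm and 8.59 degrees, less where a joint would pass 70% of its speed; a pose out of reach is approached as far as the arm can. A call with a gripper value outside its range is refused whole. The fingers move at their own pace and stop on an object; FORCE is the grip in N (left out, the last holds). Time passes only in rows, so rows that do not move let the fingers close. It gives the time, the measured TCP pose, the force and the opening at its end, in the units of the state.
- env.get_obs(): the state, without advancing time (a new reading comes with each control period).
- optics.read_camera(name): name is "scene" or "top" or "wrist"; returns a dict with "frame" (384x512x3 uint8, blue, green, red), "z_map" (384x512 float32, m along the optical axis (not along the pixel's ray), 0 where there is no reading), "fx", "fy", "cx", "cy" (pixels), "R" (3x3) and "t" (3): a world point X has camera coordinates R X + t; the wrist camera has in their place "hand_eye" (4x4, takes a point from camera to tool coordinates, whose origin is the TCP and whose axes are the tool frame's). Camera axes: x right, y down, z forward; pixel columns grow to the right and rows downward; lengths in m; the calibration is good to about 2 mm. The wrist camera is an equidistant fisheye: a pixel r from the principal point sees the ray r / f radians off the axis. A picture is of the moment at which its call begins: read the wrist's pose just before it.
- order.sign_off(): hands the job in, once; it reports no verdict.
The state is a dict: "time_s": time; "qpos": joint angles; "joint_velocities": joint speeds; "effort": joint torques, N m; "tool_pos": TCP position; "tool_rot": TCP orientation; "force": force on the tool from outside, world axes, zero at the start; "wrist_torque": the same for the moment, N m; "grip_width": finger opening in m.
Only numpy, scipy, OpenCV 4.12 (cv2) and the standard library are available. Lean on these libraries where they do the work, as an engineer would, in place of code of your own. Each camera call takes 0.05 s, during which the arm holds its last target. There are 200 camera calls.

TASK

The wooden last in the bench vice has just been drilled for its jack pin. Take the long steel thimble from the stock block, feel for the mouth of the hole in the flat top of the last, and press the thimble straight in until its end is flush with the wood; go gently so that the last is not bruised, and leave the other things on the bench undisturbed.

Things in the scene. Friction and masses are not known exactly. Their poses are not given: they have to be found in the camera images.
- vise: Dark cast-iron bench vice, bolted down, base 150 x 130 mm. Its felt-padded jaws (90 mm wide, tops 100 mm above the bench) hold the last sole down. Origin on the bench under the middle of the jaws; z up, x along the jaws to the last's toe, y to the fixed jaw (screw and tommy bar on -y). The last's wood is bruised if anything presses on last or vice with more than 40 N.
- cone_mid (a point): Point on the vice's axis, 130 mm above the bench, at the level of the last's flat top; axes as the vice's. The pale wooden last is 240 mm long, its toe to +x; the flat top, 80 mm (x) by 30 mm (y), is its highest part and has the hole in its middle. The last was clamped by eye: the hole's centre lies up to 6 mm from this point along x and up to 4 mm along y.
- seat_mid (a point): Point 25 mm below cone_mid: where the thimble's centre comes when flush, to within the same few mm. The hole is upright, round, 16 mm wide, blind, 50 mm deep, with a sharp rim. The thimble slips in freely for 10 mm; from there the fit resists with a steady 10 N or so down to the bottom and holds the thimble at the depth reached.
- thimble_c (a point): Centre (half-way up, on the axis) of the long thimble: a plain steel tube 50 mm long and 15 mm across, square ends, about 35 g, z along its axis. It stands upright in one of the stock block's three pockets, 10 mm of it in the pocket and 40 mm showing; the other two pockets hold the short thimbles.
- stock: Dark wooden stock block 170 x 56 x 26 mm, fixed to the bench, with three pockets 17 mm wide and 10 mm deep in a row along its x axis at -60, 0 and +60 mm. Origin at the centre of its underside, z up.
- short_a: Short steel thimble, same 15 mm tube but 32 mm long, standing in another pocket of the stock block. Leave it. Origin at its lower end.
- short_b: The second short thimble, like the first. Leave it. Origin at its lower end.
- hammer: Hammer with a wooden handle, 270 mm long, lying on the bench. Leave it.
- awl: Awl with a wooden handle, 170 mm long, lying on the bench. Leave it.
- glue: Amber glass glue jar, 72 mm wide, 100 mm tall. Leave it.
- thread: Cone of pale waxed thread, 60 mm wide, 90 mm tall. Leave it.
- heel_a: Leather heel block with a rubber top piece, 66 x 60 x 31 mm. Leave it.
- heel_b: A second heel block like the first. Leave it.
- tack_tin: Shallow steel bowl for tacks, 84 mm wide, 35 mm tall. Leave it.

How it is judged:
By the outcome, as a careful person would: the job done as asked, in the order asked, and still so for the second after the job is handed in, with the robot touching nothing.
It also fails if it takes over 72 s, if anything falls off the work surface, if the arm or the gripper's body presses on something with over 40 N, if the wrist force passes 120 N, or if a joint passes its speed limit or range.

## Working session

There is one attempt and no reset: what is moved stays moved. The work goes in short steps, Python scripts to look and compute and a shell command to move; the robot and the scene stay as the last step left them, time stands still between calls to the robot, and variables do not carry over. Pictures are saved under pics/ and viewed, on a budget of 10 in all, crops included, one or two more only if the job needs it, and the job is handed in when it is done.

```bash
ls; mkdir -p pics
python3 - <<'E'
from cell import env, optics, order
import cv2, numpy as np
o=env.get_obs()
print({k:np.round(v,3).tolist() for k,v in o.items()}, env.tip_reach)
for n in ("scene","top"):
    c=optics.read_camera(n); cv2.imwrite(f"pics/{n}0.png",c["frame"]); np.savez(f"pics/{n}0.npz",**c)
    print(n,c["fx"],c["fy"],c["cx"],c["cy"],np.round(c["R"],3).tolist(),c["t"])
E
```

```text
pics
{'time_s': 0.0, 'qpos': [74.317, 18.438, -4.015, 83.174, 1.297, 78.541, -3.26], 'joint_velocities': [-0.056, 0.031, -0.058, 0.074, 0.058, -0.094, 0.066], 'effort': [-0.0, -49.129, -0.404, -31.253, -0.064, 0.044, 0.0], 'tool_pos': [0.184, -0.623, 0.291], 'tool_rot': [179.992, 0.108, -73.507], 'force': [-0.913, 0.02, -0.576], 'wrist_torque': [-0.04, 0.031, -0.011], 'grip_width': 0.087} 0.0697
scene 354.40962659125256 354.40962659125256 257.5236543759072 199.8741667883565 [[-0.357, 0.934, 0.002], [0.604, 0.232, -0.762], [-0.712, -0.271, -0.648]] [ 0.21936171 -0.235525    1.49142453]
top 349.67282143823144 349.67282143823144 259.3504085531675 188.7636605427414 [[-0.023, -1.0, -0.006], [-0.993, 0.023, -0.114], [0.114, 0.004, -0.993]] [-0.00967231  0.58871524  1.09866024]
```

View pics/scene0.png

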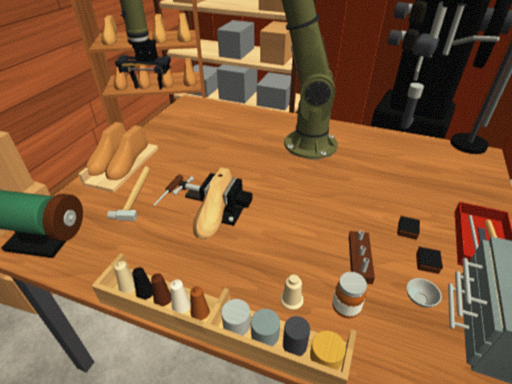

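View pics/top0.png

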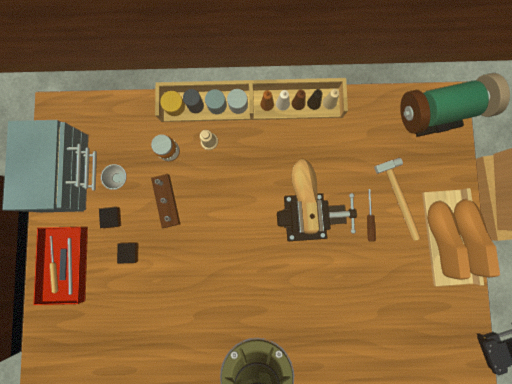

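The scene view shows the stock block at about (361,256) and the last and vice at (215,200). In the top view they are at (166,201) and (308,215), with a dark hole near (312,215). Next I'll view enlarged crops of both.

```bash
cat > h.py <<'E'
import numpy as np, cv2
def ray(c,u,v):
    R=np.array(c["R"]);t=np.array(c["t"])
    d=R.T@np.array([(u-c["cx"])/c["fx"],(v-c["cy"])/c["fy"],1.]); return -R.T@t,d
def atz(c,u,v,z):
    o,d=ray(c,u,v); return o+d*(z-o[2])/d[2]
def tri(c1,p1,c2,p2):
    o1,d1=ray(c1,*p1);o2,d2=ray(c2,*p2)
    s=np.linalg.lstsq(np.c_[d1,-d2],o2-o1,rcond=None)[0]
    a,b=o1+s[0]*d1,o2+s[1]*d2; return (a+b)/2,np.linalg.norm(a-b)
def dep(c,u,v):
    z=c["z_map"][int(round(v)),int(round(u))]; o,d=ray(c,u,v); return o+d*z
def load(n): return dict(np.load(f"pics/{n}.npz"))
E
python3 - <<'E'
from h import *
s,t=load("scene0")["frame"],load("top0")["frame"]
f=lambda im,u,v,w,h:cv2.resize(im[v:v+h,u:u+w],(400,300),interpolation=cv2.INTER_CUBIC)
cv2.imwrite("pics/m.png",np.vstack([np.hstack([f(s,320,220,80,60),f(s,180,160,80,60)]),np.hstack([f(t,126,172,80,60),f(t,272,180,80,60)])]))
E
```

```text
(no output)
```

View pics/m.png

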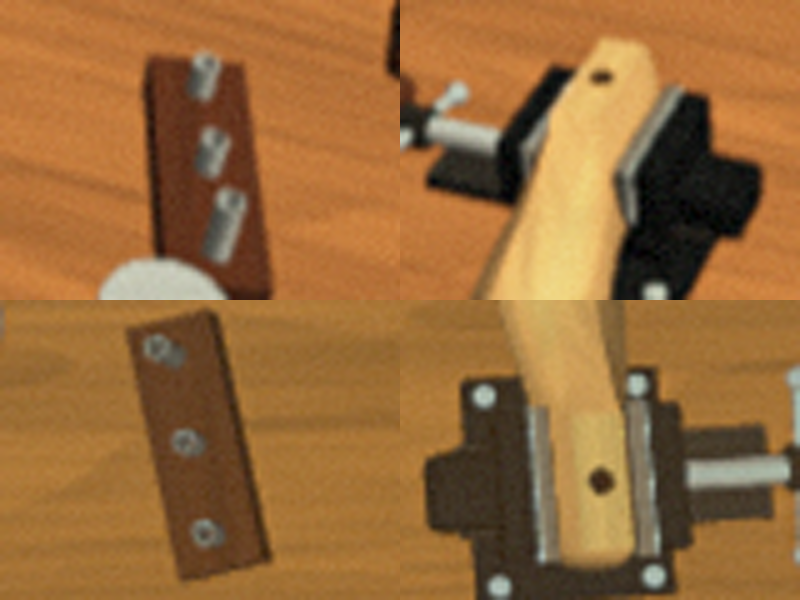

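Long thimble: its top centre is at scene (365.8,258.8) and top (157,181). Hole: scene (219.6,175) and top (311.8,215.8).

Run:
```python
from h import *
s,t=load("scene0"),load("top0")
p=lambda *a:print(*[np.round(x,4) for x in a])
p(*tri(s,(365.8,258.8),t,(157,181))); p(atz(s,365.8,258.8,.066),atz(t,157,181,.066),dep(t,157,181))
p(*tri(s,(219.6,175),t,(311.8,215.8))); p(atz(s,219.6,175,.13),atz(t,311.8,215.8,.13),dep(t,311.8,211))
# stock pockets in top (short tops at z .048)
f=lambda x,y,u0,v0:(u0+(x+.5)/5-.5,v0+(y+.5)/5-.5)
a=atz(t,*f(186,142,126,172),.048);b=atz(t,*f(203,233,126,172),.048);p(a,b)
# scene shorts
p(*tri(s,f(213,132,320,220),t,f(186,142,126,172)),*tri(s,f(206,60,320,220),t,f(203,233,126,172)))
# jar, thread
for q in ((163,147),(207,139)): p(dep(t,*q))
# vise jaws pads ends (z .1), top view crop
for q in ((530,405),(545,560),(632,400),(647,555)): p(atz(t,*f(q[0]-400,q[1]-300,272,180),.1))
```

```text
[0.616  0.3008 0.0691] 0.0045
[0.6122 0.3032 0.066 ] [0.6169 0.2994 0.066 ] [0.6197 0.3053 0.0461]
[ 0.4934 -0.1743  0.1309] 0.0024
[ 0.4921 -0.1736  0.13  ] [ 0.4939 -0.1755  0.13  ] [ 0.508  -0.1763  0.1286]
[0.5578 0.2856 0.048 ] [0.4996 0.2742 0.048 ]
[0.5571 0.2865 0.0521] 0.004 [0.4993 0.2752 0.0499] 0.0028
[0.7183 0.2724 0.0977]
[0.7453 0.1385 0.0792]
[ 0.5419 -0.1386  0.1   ]
[ 0.4484 -0.1444  0.1   ]
[ 0.5435 -0.2006  0.1   ]
[ 0.45   -0.2057  0.1   ]
```

```bash
cat > go.py <<'E'
# how far to a world TCP target: go.py x y z yaw  (tool cm, rotvec rad)
import sys, numpy as np
from scipy.spatial.transform import Rotation as Ro
from cell import env
def main(x,y,z,yaw):
    o=env.get_obs(); R=Ro.from_euler("xyz",o["tool_rot"],degrees=True)
    print("at",np.round(o["tool_pos"],4),np.round(o["tool_rot"],2),"t",round(o["time_s"],2),"F",np.round(o["force"],1),"w",round(o["grip_width"],4))
    print("cm",np.round(R.inv().apply(np.array([x,y,z])-o["tool_pos"])*100,2),"turn",np.round((R.inv()*Ro.from_euler("xyz",[180,0,yaw],degrees=True)).as_rotvec(),4))
main(*map(float,sys.argv[1:]))
E
python3 go.py .52 -.2 .29 -78.8
python3 - <<'E'
from cell import optics; import numpy as np
c=optics.read_camera("wrist"); print({k:np.round(c[k],4).tolist() for k in c if k not in("frame","z_map")})
E
```

```text
at [ 0.1843 -0.6229  0.2913] [ 1.7999e+02  1.0000e-01 -7.3510e+01] t 0.1 F [-0.2  0.6  0.3] w 0.0869
cm [-31.02 -44.19   0.18] turn [0.0002 0.0018 0.0924]
{'fx': 297.3186, 'fy': 297.3186, 'cx': 259.0217, 'cy': 190.8751, 'hand_eye': [[1.0, 0.0006, -0.0013, 0.0003], [-0.0002, 0.9543, 0.2988, -0.0828], [0.0014, -0.2988, 0.9543, -0.0922], [0.0, 0.0, 0.0, 1.0]]}
```

```bash
python3 -m creep '[[0,0,0,0,0,0.092,1],[-2.9,-3.43,0,0,0,0,0.5],[-2.9,-3.43,0,0,0,0,0.5],[-2.9,-3.43,0,0,0,0,0.5],[-2.9,-3.43,0,0,0,0,0.5],[-2.9,-3.43,0,0,0,0,0.5],[-2.9,-3.43,0,0,0,0,0.5],[-2.9,-3.43,0,0,0,0,0.5],[-2.9,-3.43,0,0,0,0,0.5],[-2.9,-3.43,0,0,0,0,0.5],[-2.9,-3.43,0,0,0,0,0.5],[-2.9,-3.43,0,0,0,0,0.5],[-2.9,-3.43,0,0,0,0,0.5]]' 30; python3 go.py .493 -.1745 .29 -78.8
```

```text
time_s: 1.45
tool_pos: [0.5282, -0.1948, 0.2857]
tool_rot: [179.6, 0.2, -80.0]
force: [1.3, -0.8, -0.5]
grip_width: 0.0437
at [ 0.5282 -0.1948  0.2857] [ 1.7961e+02  1.6000e-01 -8.0040e+01] t 1.45 F [ 1.3 -0.8 -0.5] w 0.0437
cm [-2.61  3.12 -0.4 ] turn [ 0.0068  0.0029 -0.0216]
```

```bash
python3 -m creep '[[-2.6,3.1,-0.4,0.0068,0.003,-0.0216,0.5],[0,0,0,0,0,0,0.5],[0,0,0,0,0,0,0.5]]'
cat > wr.py <<'E'
# take a wrist picture: wr.py name ; saves crop-free PNG + npz with pose
import sys, numpy as np, cv2
from cell import env, optics
o=env.get_obs(); c=optics.read_camera("wrist")
np.savez(f"pics/{sys.argv[1]}.npz",p=o["tool_pos"],r=o["tool_rot"],**c); cv2.imwrite(f"pics/{sys.argv[1]}.png",c["frame"])
print(np.round(o["tool_pos"],4),np.round(o["tool_rot"],2))
E
cat >> h.py <<'E'
from scipy.spatial.transform import Rotation as Ro
def wray(c,u,v):
    x,y=(u-c["cx"])/c["fx"],(v-c["cy"])/c["fy"]; r=np.hypot(x,y)
    d=np.array([np.sin(r)*x/r,np.sin(r)*y/r,np.cos(r)]); H=c["hand_eye"]
    R=Ro.from_euler("xyz",c["r"],degrees=True).as_matrix()
    return c["p"]+R@H[:3,3], R@H[:3,:3]@d
def watz(c,u,v,z):
    o,d=wray(c,u,v); return o+d*(z-o[2])/d[2]
def wpix(c,X):
    R=Ro.from_euler("xyz",c["r"],degrees=True).as_matrix(); H=c["hand_eye"]
    q=H[:3,:3].T@(R.T@(X-c["p"])-H[:3,3]); th=np.arctan2(np.hypot(q[0],q[1]),q[2]); s=th/np.hypot(q[0],q[1])
    return c["cx"]+c["fx"]*q[0]*s, c["cy"]+c["fy"]*q[1]*s
E
python3 wr.py w1
```

```text
time_s: 1.75
tool_pos: [0.4955, -0.1648, 0.2833]
tool_rot: [179.6, 0.7, -77.9]
force: [-0.2, -0.8, -0.0]
grip_width: 0.0435
[ 0.4955 -0.1648  0.2833] [179.64   0.74 -77.88]
```

View pics/w1.png

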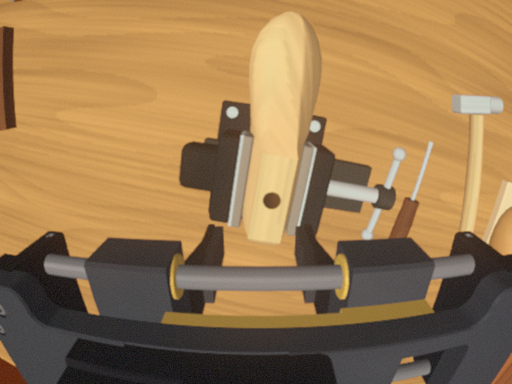

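The wrist view shows the hole at about (271.5,200.5) in the flat top, between the jaws. The fingers are clear of the last.

```bash
python3 - <<'E'
from h import *
c=load("w1"); g=c["frame"].astype(int).sum(2); 
m=(g[190:211,261:283]<260); ys,xs=np.nonzero(m); u,v=xs.mean()+261,ys.mean()+190
print(u,v,m.sum(),xs.min()+261,xs.max()+261,ys.min()+190,ys.max()+190)
print(np.round(watz(c,u,v,.13),4))
for q in ((u-12,v),(u+12,v-5),(u,v-15),(u,v+15)): # depth check of top
    z=c["z_map"][int(q[1]),int(q[0])]; o,d=wray(c,*q); H=c["hand_eye"]; R=Ro.from_euler("xyz",c["r"],degrees=True).as_matrix()
    print(np.round(o+d*z/((R@H[:3,:3]).T@d)[2],4))
E
python3 go.py .615 .3015 .20 -78.8
```

```text
270.8855421686747 200.3433734939759 166 264 278 194 207
[ 0.4937 -0.1737  0.13  ]
[ 0.4913 -0.1635  0.1294]
[ 0.5004 -0.1829  0.1299]
[ 0.5071 -0.1707  0.1301]
[ 0.4799 -0.1769  0.1301]
at [ 0.4954 -0.1648  0.2835] [179.62   0.75 -77.9 ] t 1.8 F [-1.2  0.5  0.3] w 0.0436
cm [-42.97 -21.53   8.77] turn [0.0067 0.013  0.0158]
```

```bash
python3 -m creep '[[-3.9,-1.95,0.5,0.006,0.013,0.016,0.5],[-3.9,-1.95,0.5,0,0,0,0.5],[-3.9,-1.95,0.5,0,0,0,0.5],[-3.9,-1.95,0.5,0,0,0,0.5],[-3.9,-1.95,0.5,0,0,0,0.5],[-3.9,-1.95,0.5,0,0,0,0.5],[-3.9,-1.95,0.5,0,0,0,0.5],[-3.9,-1.95,0.5,0,0,0,0.5],[-3.9,-1.95,0.5,0,0,0,0.5],[-3.9,-1.95,0.5,0,0,0,0.5],[-3.9,-1.95,0.5,0,0,0,0.5],[0,0,0,0,0,0,0.5],[0,0,0,0,0,0,0.5]]'; python3 go.py .615 .3015 .2 -78.8;python3 wr.py w2
```

```text
time_s: 3.1
tool_pos: [0.6472, 0.2907, 0.2284]
tool_rot: [-179.3, -0.6, -81.3]
force: [0.2, 0.6, -0.3]
grip_width: 0.0433
at [0.6472 0.2907 0.2284] [-179.29   -0.55  -81.35] t 3.1 F [ 0.2  0.6 -0.3] w 0.0433
cm [-1.58  3.06  2.78] turn [-0.0122 -0.0099 -0.0444]
[0.6472 0.2907 0.2284] [-179.29   -0.55  -81.35]
```

View pics/w2.png

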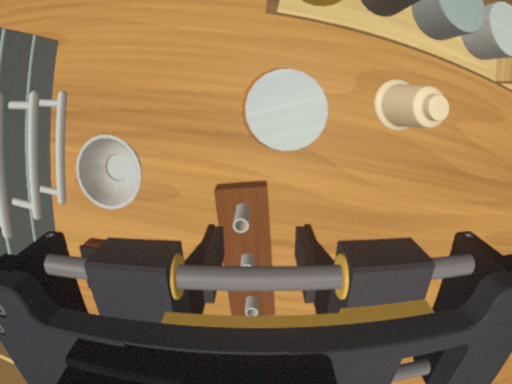

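The long thimble appears at about (241,218). I need a crop to see which end is the top.

Run:
```python
from h import *
c=load("w2"); cv2.imwrite("pics/w2c.png",cv2.resize(c["frame"][190:250,205:285],(640,480),interpolation=cv2.INTER_CUBIC))
print(wpix(c,np.array([.6155,.3015,.067])),wpix(c,np.array([.6155,.3015,.026])))
```

```text
(np.float64(240.8167435811418), np.float64(226.99746511472193)) (np.float64(242.70711855933308), np.float64(211.5244915043605))
```

View pics/w2c.png

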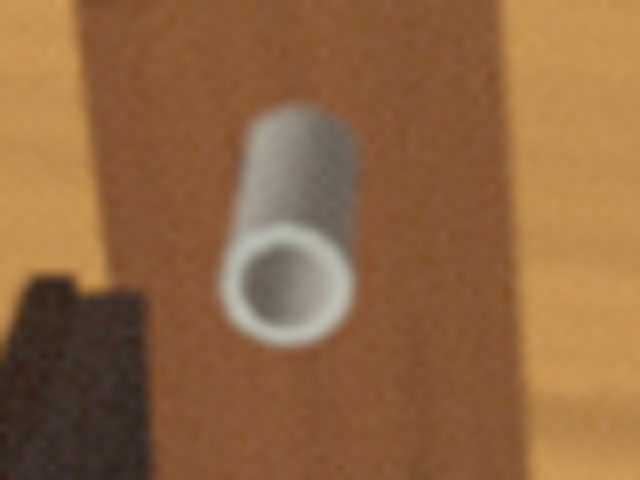

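The bright top ring is centred at (240.4,225.1), about 2 px from my prediction, so the position agrees.

```bash
python3 - <<'E'
from h import *
c=load("w2"); print(watz(c,240.4,225.1,.066))
E
python3 go.py .617 .3015 .16 -78.8
```

```text
[0.61692298 0.30212715 0.066     ]
at [0.6467 0.291  0.2283] [-179.31   -0.5   -81.33] t 3.15 F [-1.1  0.7 -0.2] w 0.0436
cm [-1.55  2.86  6.78] turn [-0.0119 -0.009  -0.0441]
```

```bash
python3 -m creep '[[-0.8,1.4,3,-0.012,-0.009,-0.044,0.5],[-0.8,1.4,3,0,0,0,0.5],[0,0,0,0,0,0,0.5]]'; python3 go.py .617 .302 .145 -78.8
```

```text
time_s: 3.45
tool_pos: [0.6196, 0.2956, 0.169]
tool_rot: [-179.7, -0.1, -79.2]
force: [-1.0, 0.0, -0.9]
grip_width: 0.0436
at [0.6196 0.2956 0.169 ] [-1.7974e+02 -1.4000e-01 -7.9240e+01] t 3.45 F [-1.   0.  -0.9] w 0.0436
cm [-0.68  0.15  2.4 ] turn [-0.0045 -0.0025 -0.0077]
```

```bash
python3 -m creep '[[-0.68,0.15,1,-0.0045,-0.0025,-0.0077,0.5],[0,0,1,0,0,0,0.4],[0,0,0,0,0,0,0.4]]'; python3 go.py .617 .302 .116 -78.8
```

```text
time_s: 3.75
tool_pos: [0.6212, 0.2981, 0.1516]
tool_rot: [-179.7, -0.1, -79.2]
force: [0.4, -0.2, 0.4]
grip_width: 0.0369
at [0.6212 0.2981 0.1516] [-1.7965e+02 -1.1000e-01 -7.9160e+01] t 3.75 F [ 0.4 -0.2  0.4] w 0.0369
cm [-0.47  0.36  3.56] turn [-0.0061 -0.0019 -0.0062]
```

```bash
python3 -m creep '[[-0.47,0.36,0.5,-0.006,-0.002,-0.006,0.4],[0,0,0,0,0,0,0.4],[-0.2,0.2,0.5,-0.003,0,-0.003,0.4],[0,0,0,0,0,0,0.4]]'; python3 go.py .617 .302 .116 -78.8
```

```text
time_s: 4.15
tool_pos: [0.616, 0.304, 0.1431]
tool_rot: [-180.0, 0.1, -78.7]
force: [-0.7, 0.1, 0.8]
grip_width: 0.035
at [0.616  0.304  0.1431] [-1.80e+02  7.00e-02 -7.87e+01] t 4.15 F [-0.7  0.1  0.8] w 0.035
cm [ 0.22 -0.06  2.71] turn [-0.      0.0012  0.0018]
```

```bash
python3 -m creep '[[0.2,-0.06,0.9,0,0.001,0.002,0.4],[0,0,0.9,0,0,0,0.4],[0,0,0.9,0,0,0,0.4],[0,0,0,0,0,0,0.4],[0,0,0,0,0,0,0.4]]'; python3 go.py .617 .302 .116 -78.8
```

```text
time_s: 4.65
tool_pos: [0.6169, 0.3019, 0.113]
tool_rot: [180.0, -0.0, -78.8]
force: [-0.0, 0.3, -0.7]
grip_width: 0.0344
at [0.6169 0.3019 0.113 ] [ 1.7997e+02 -2.0000e-02 -7.8810e+01] t 4.65 F [-0.   0.3 -0.7] w 0.0344
cm [-0.01 -0.01 -0.3 ] turn [ 0.0006 -0.0003 -0.0002]
```

```bash
python3 -m creep '[[0,0,0,0,0,0,0.1],[0,0,0,0,0,0,0.1],[0,0,0,0,0,0,0.1],[0,0,0,0,0,0,0.1],[0,0,0,0,0,0,0.1]]' 30; python3 -m creep '[[0,0,-1.5,0,0,0,0.1],[0,0,-2,0,0,0,0.1],[0,0,-3,0,0,0,0.1],[0,0,-3,0,0,0,0.1],[0,0,-3,0,0,0,0.1],[0,0,0,0,0,0,0.1],[0,0,0,0,0,0,0.1]]'; python3 go.py .4937 -.1738 .25 -78.8; python3 wr.py w3
```

```text
time_s: 5.15
tool_pos: [0.6174, 0.3022, 0.1139]
tool_rot: [-180.0, 0.0, -78.8]
force: [0.8, -0.1, -0.5]
grip_width: 0.0139
time_s: 5.85
tool_pos: [0.617, 0.3028, 0.2499]
tool_rot: [-179.8, 0.1, -78.8]
force: [0.4, 0.1, -0.9]
grip_width: 0.0144
at [0.617  0.3028 0.2499] [-1.7979e+02  7.0000e-02 -7.8760e+01] t 5.85 F [ 0.4  0.1 -0.9] w 0.0144
cm [44.34 21.38 -0.13] turn [-0.0036  0.0012  0.0007]
[0.617  0.3028 0.2499] [-1.7979e+02  7.0000e-02 -7.8760e+01]
```

```bash
python3 -m creep '[[4,1.94,-0.2,0,0,0,0.1],[4,1.94,-0.2,0,0,0,0.1],[4,1.94,-0.2,0,0,0,0.1],[4,1.94,-0.2,0,0,0,0.1],[4,1.94,-0.1,0,0,0,0.1],[4,1.94,-0.1,0,0,0,0.1],[4,1.94,-0.1,0,0,0,0.1],[4,1.94,-0.1,0,0,0,0.1],[4,1.94,-0.1,0,0,0,0.1],[4,1.94,-0.1,0,0,0,0.1],[0,0,0,0,0,0,0.1],[0,0,0,0,0,0,0.1]]'; python3 go.py .4937 -.1738 .25 -78.8
```

```text
time_s: 7.1
tool_pos: [0.4928, -0.1434, 0.2495]
tool_rot: [179.1, 0.6, -78.7]
force: [-0.7, 1.0, -0.4]
grip_width: 0.0139
at [ 0.4928 -0.1434  0.2495] [179.07   0.6  -78.68] t 7.1 F [-0.7  1.  -0.4] w 0.0139
cm [ 3.    0.5  -0.07] turn [0.0163 0.0105 0.0021]
```

```bash
python3 -m creep '[[3,0.5,0,0.0163,0.0105,0.002,0.1],[0,0,0,0,0,0,0.1],[0,0,0,0,0,0,0.1]]'; python3 go.py .4937 -.1738 .24 -78.8
```

```text
time_s: 7.4
tool_pos: [0.4937, -0.1714, 0.2474]
tool_rot: [179.9, 0.1, -78.6]
force: [0.7, 0.5, -0.4]
grip_width: 0.0139
at [ 0.4937 -0.1714  0.2474] [ 1.7989e+02  1.5000e-01 -7.8560e+01] t 7.4 F [ 0.7  0.5 -0.4] w 0.0139
cm [0.23 0.05 0.74] turn [0.0018 0.0026 0.0042]
```

```bash
python3 -m creep '[[0.23,0.05,0.5,0.002,0.0026,0.004,0.1],[0,0,0,0,0,0,0.1],[0,0,0,0,0,0,0.1]]'; python3 go.py .4937 -.1738 .24 -78.8; python3 wr.py w4
python3 - <<'E'
from h import *
c=load("w4"); cv2.imwrite("pics/w4c.png",cv2.resize(c["frame"][180:260,220:320],(750,600),interpolation=cv2.INTER_CUBIC))
E
```

```text
time_s: 7.7
tool_pos: [0.4941, -0.1707, 0.2412]
tool_rot: [180.0, 0.1, -78.5]
force: [0.8, 0.4, -0.3]
grip_width: 0.0139
at [ 0.4941 -0.1707  0.2412] [ 1.7995e+02  8.0000e-02 -7.8520e+01] t 7.7 F [ 0.8  0.4 -0.3] w 0.0139
cm [0.3  0.1  0.12] turn [0.0009 0.0014 0.0049]
[ 0.4941 -0.1707  0.2412] [ 1.7995e+02  8.0000e-02 -7.8520e+01]
```

View pics/w4c.png

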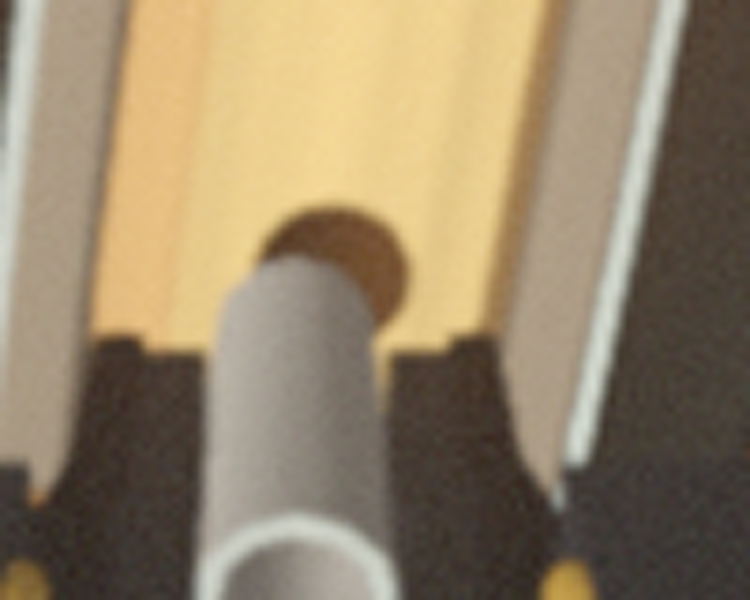

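Run:
```python
from h import *
c=load("w4"); h=watz(c,264.4,216.4,.13); b=watz(c,259.3,222.9,c["p"][2]-.097); R=Ro.from_euler("xyz",c["r"],degrees=True).as_matrix()
print(h,b,"tool cm",R.T@(h-b)*100, "bot off tcp",R.T@(b-c["p"]))
# predicted extents of thimble bottom circle and hole circle in crop pixels
a=np.linspace(0,2*np.pi,72)
for X,z,r in((b,b[2],.0075),(h,.13,.008)):
    P=np.array([wpix(c,np.array([X[0]+r*np.cos(t),X[1]+r*np.sin(t),z])) for t in a]); Q=(P-[220,180]+.5)*7.5-.5; print(Q.min(0),Q.max(0))
```

```text
[ 0.49418223 -0.17460296  0.13      ] [ 0.49436647 -0.1707489   0.14416999] tool cm [0.37598097 0.09352934 1.41656472] bot off tcp [ 0.00024596 -0.00032315  0.09699951]
[216.85011838 249.70717535] [379.13105604 398.14265115]
[255.00035369 200.19596603] [417.39975201 350.23384689]
```

The dark hole's centre is at crop (336,276) and the thimble's lower end at (298,325), standing straight in the grip. The shift needed is +3.8 mm in tool x and +0.9 mm in tool y.

```bash
python3 -m creep '[[0.38,0.1,0,0.001,0.001,0.005,0.1],[0,0,0,0,0,0,0.1],[0.1,0,0.3,0,0,0,0.1],[0,0,0,0,0,0,0.1]]'; python3 go.py .4939 -.1746 .23 -78.8
```

```text
time_s: 8.15
tool_pos: [0.4943, -0.1754, 0.2382]
tool_rot: [-180.0, 0.0, -78.8]
force: [-0.5, -0.6, 0.0]
grip_width: 0.0144
at [ 0.4943 -0.1754  0.2382] [-179.98    0.    -78.77] t 8.15 F [-0.5 -0.6  0. ] w 0.0144
cm [-0.08  0.02  0.82] turn [-0.0004  0.      0.0006]
```

Now I'll correct and go down gently to contact at a TCP height of about 0.227.

```bash
python3 -m creep '[[-0.08,0.02,0.4,0,0,0,0.1],[0,0,0.2,0,0,0,0.1],[0,0,0,0,0,0,0.1]]'; python3 go.py .4939 -.1746 .227 -78.8;  python3 -m creep '[[0,0,0.2,0,0,0,0.1],[0,0,0.1,0,0,0,0.1]]'; python3 go.py .4939 -.1746 .227 -78.8
```

```text
time_s: 8.45
tool_pos: [0.4938, -0.1746, 0.2315]
tool_rot: [-180.0, 0.0, -78.8]
force: [0.1, -0.3, -1.2]
grip_width: 0.0141
at [ 0.4938 -0.1746  0.2315] [-1.7998e+02  1.0000e-02 -7.8780e+01] t 8.45 F [ 0.1 -0.3 -1.2] w 0.0141
cm [ 0.   -0.01  0.45] turn [-0.0003  0.0002  0.0004]
time_s: 8.65
tool_pos: [0.4938, -0.1745, 0.2283]
tool_rot: [-180.0, 0.0, -78.8]
force: [0.4, -0.7, -0.9]
grip_width: 0.0141
at [ 0.4938 -0.1745  0.2283] [-1.7998e+02  1.0000e-02 -7.8780e+01] t 8.65 F [ 0.4 -0.7 -0.9] w 0.0141
cm [ 0.01 -0.01  0.13] turn [-0.0003  0.0003  0.0004]
```

```bash
python3 -m creep '[[0,0,0.1,0,0,0,0.1],[0,0,0.1,0,0,0,0.1]]'|sed -n 2,4p;  python3 -m creep '[[0,0,0.1,0,0,0,0.1],[0,0,0.1,0,0,0,0.1]]'|sed -n 2,4p; python3 -m creep '[[0,0,0.1,0,0,0,0.1]]'|sed -n 2,4p
```

```text
tool_pos: [0.4939, -0.1745, 0.2261]
tool_rot: [-180.0, 0.0, -78.8]
force: [0.6, 0.3, 0.4]
tool_pos: [0.494, -0.1745, 0.224]
tool_rot: [-180.0, 0.0, -78.8]
force: [-0.5, -0.5, -0.3]
tool_pos: [0.4939, -0.1745, 0.2229]
tool_rot: [-180.0, 0.0, -78.8]
force: [-0.5, 0.6, -0.7]
```

It's 4 mm below the rim height with no force, so it's probably entering. I'll continue in small steps.

```bash
for i in 1; do python3 -m creep '[[0,0,0.1,0,0,0,0.1],[0,0,0.1,0,0,0,0.1]]'|sed -n '2p;4p';  python3 -m creep '[[0,0,0.15,0,0,0,0.1],[0,0,0.1,0,0,0,0.1]]'|sed -n '2p;4p'; python3 -m creep '[[0,0,0.15,0,0,0,0.1]]'|sed -n '2p;4p'; done
```

```text
tool_pos: [0.4939, -0.1745, 0.2208]
force: [-0.3, 0.1, -0.5]
tool_pos: [0.494, -0.1745, 0.2181]
force: [0.4, -0.7, 0.3]
tool_pos: [0.4943, -0.1746, 0.2172]
force: [-2.4, 1.5, 9.2]
```

At 10 mm in the resistance is about 9 N, as described. I'll press on with a firmer grip until the fingertips are just above the wood (TCP about 0.203).

```bash
python3 -m creep '[[0,0,0.1,0,0,0,0.1],[0,0,0.15,0,0,0,0.1]]' 50|sed -n '2,5p';  python3 -m creep '[[0,0,0.2,0,0,0,0.1],[0,0,0.2,0,0,0,0.1]]'|sed -n '2,4p'; python3 -m creep '[[0,0,0.2,0,0,0,0.1]]'|sed -n '2,4p'
```

```text
tool_pos: [0.4945, -0.1745, 0.2172]
tool_rot: [-179.9, -0.1, -78.8]
force: [-3.7, 1.7, 10.2]
grip_width: 0.0134
tool_pos: [0.4945, -0.1743, 0.2163]
tool_rot: [-180.0, -0.1, -78.8]
force: [-3.8, 1.1, 10.0]
tool_pos: [0.4946, -0.1743, 0.2158]
tool_rot: [-180.0, -0.2, -78.8]
force: [-4.4, 0.3, 9.8]
```

```bash
python3 -m creep '[[0,0.05,0.3,0,0.001,0,0.1],[0,0.05,0.3,0,0.001,0,0.1],[0,0.05,0.3,0,0,0,0.1]]'|sed -n '2,4p';  python3 -m creep '[[0,0.03,0.35,0,0.001,0,0.1],[0,0.03,0.35,0,0,0,0.1],[0,0.03,0.35,0,0,0,0.1]]'|sed -n '2,4p'
```

```text
tool_pos: [0.4942, -0.174, 0.2121]
tool_rot: [-179.9, -0.4, -78.8]
force: [-2.3, 1.7, 10.1]
tool_pos: [0.4941, -0.1737, 0.2067]
tool_rot: [-179.8, -0.6, -78.7]
force: [-3.2, 1.6, 9.6]
```

```bash
python3 go.py .494 -.1745 .2035 -78.8
```

```text
at [ 0.4941 -0.1737  0.2067] [-179.81   -0.59  -78.74] t 10.75 F [-3.2  1.6  9.6] w 0.0139
cm [0.07 0.03 0.32] turn [-0.0032 -0.0103  0.001 ]
```

```bash
python3 -m creep '[[0.07,0.03,0.3,-0.003,-0.01,0,0.1],[0.05,0.02,0.2,0,-0.005,0,0.1],[0,0,0,0,0,0,0.1]]'|sed -n '2,4p'; python3 go.py .494 -.1745 .2035 -78.8
```

```text
tool_pos: [0.4946, -0.1749, 0.2054]
tool_rot: [-179.9, 0.2, -78.7]
force: [-0.9, 0.0, -0.8]
at [ 0.4946 -0.1749  0.2054] [-1.7992e+02  1.6000e-01 -7.8730e+01] t 11.05 F [-0.9  0.  -0.8] w 0.0138
cm [-0.05  0.05  0.19] turn [-0.0014  0.0028  0.0013]
```

Force is about 0 at rest, with the thimble some 22 mm in. Now I'll release, rise, shut the fingers and look.

```bash
python3 -m creep '[[0,0,0,0,0,0,0.35],[0,0,0,0,0,0,0.35],[0,0,0,0,0,0,0.35],[0,0,0,0,0,0,0.35]]' 20|sed -n '2,5p'; python3 -m creep '[[0,0,-0.5,0,0,0,0.35],[0,0,-1,0,0,0,0.35],[0,0,-2,0,0,0,0.35],[0,0,-1.5,0,0,0,0.35],[0,0,0,0,0,0,0],[0,0,0,0,0,0,0],[0,0,0,0,0,0,0],[0,0,0,0,0,0,0]]' ; python3 wr.py w5; python3 go.py .494 -.1745 .24 -78.8
python3 - <<'E'
from h import *
c=load("w5"); cv2.imwrite("pics/w5c.png",cv2.resize(c["frame"][170:270,195:325],(780,600),interpolation=cv2.INTER_CUBIC))
E
```

```text
tool_pos: [0.4947, -0.1749, 0.205]
tool_rot: [-179.9, 0.1, -78.7]
force: [0.6, 0.0, -0.3]
grip_width: 0.0294
time_s: 12.25
tool_pos: [0.4944, -0.1749, 0.2581]
tool_rot: [-179.9, 0.1, -78.7]
force: [0.0, 0.0, 0.8]
grip_width: 0.0061
[ 0.4944 -0.1749  0.2581] [-1.7991e+02  1.5000e-01 -7.8710e+01]
at [ 0.4944 -0.1749  0.258 ] [-1.7992e+02  1.5000e-01 -7.8700e+01] t 12.3 F [-0.4 -0.5  0.2] w 0.0039
cm [-0.04  0.03  1.8 ] turn [-0.0014  0.0027  0.0017]
```

View pics/w5c.png

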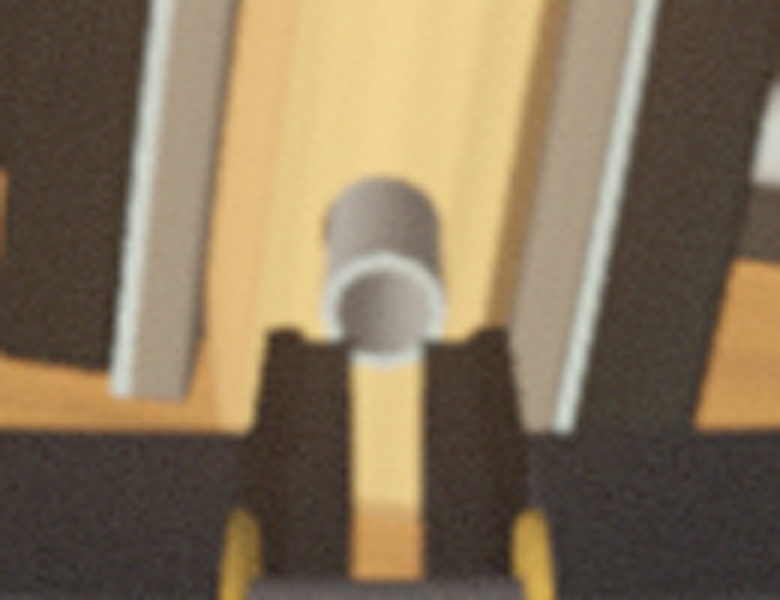

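The thimble stands upright in the hole under the fingers, with its top ring at crop (385,310). The fingers are almost shut, so I'll finish shutting them and lower onto it.

```bash
python3 -m creep '[[0,0,0.8,0,0.002,0,0],[0,0,0.8,0,0,0,0],[0,0,0.5,0,0,0,0]]'|sed -n '2,5p'; python3 -m creep '[[0,0,0.3,0,0,0,0],[0,0,0.2,0,0,0,0]]'|sed -n '2,5p'; python3 -m creep '[[0,0,0.2,0,0,0,0],[0,0,0.2,0,0,0,0]]'|sed -n '2,5p'
```

```text
tool_pos: [0.494, -0.1748, 0.2346]
tool_rot: [-180.0, 0.1, -78.7]
force: [-0.1, 0.9, -0.1]
grip_width: 0.0006
tool_pos: [0.4933, -0.1745, 0.2277]
tool_rot: [179.9, 0.2, -78.7]
force: [-0.6, 0.5, 7.4]
grip_width: 0.0004
tool_pos: [0.4944, -0.1747, 0.2267]
tool_rot: [-180.0, 0.1, -78.7]
force: [-5.4, 1.2, 14.1]
grip_width: 0.0003
```

Contact is at TCP 0.2277, so the top is at 0.158 as predicted. I'll press on in steps of about 3 mm per row, reading the force often.

```bash
python3 -m creep '[[0,0.03,0.3,0,0,0,0],[0,0.03,0.3,0,0,0,0],[0,0.03,0.3,0,0,0,0]]'|sed -n '2,4p'; python3 -m creep '[[0,0.03,0.35,0,0,0,0],[0,0.03,0.35,0,0,0,0],[0,0.03,0.35,0,0,0,0]]'|sed -n '2,4p';  python3 -m creep '[[0,0.03,0.35,0,0,0,0],[0,0.03,0.35,0,0,0,0],[0,0.03,0.35,0,0,0,0]]'|sed -n '2,4p'; python3 go.py .494 -.1748 .2 -78.7
```

```text
tool_pos: [0.4944, -0.1745, 0.2263]
tool_rot: [-179.9, -0.1, -78.7]
force: [-5.9, 2.1, 17.2]
tool_pos: [0.4943, -0.1741, 0.2257]
tool_rot: [-179.9, -0.4, -78.7]
force: [-7.3, 2.8, 18.7]
tool_pos: [0.4942, -0.1738, 0.2254]
tool_rot: [-179.9, -0.7, -78.7]
force: [-8.2, 2.2, 19.4]
at [ 0.4942 -0.1738  0.2254] [-179.85   -0.66  -78.68] t 13.9 F [-8.2  2.2 19.4] w 0.0005
cm [0.06 0.05 2.54] turn [-0.0026 -0.0115  0.0004]
```

Force has grown to 19 N with a side load and little motion. I'll lift off, check where the thimble's top centre is, and re-centre.

```bash
python3 -m creep '[[0,0,-0.5,-0.0026,-0.0115,0,0],[0,0,-0.5,0,0,0,0],[0,0,-1,0,0,0,0],[0,0,-2,0,0,0,0],[0,0,0,0,0,0,0],[0,0,0,0,0,0,0]]'; python3 wr.py w6
python3 - <<'E'
from h import *
c=load("w5"); print(watz(c,258.75,221.25,.158))
c=load("w6"); cv2.imwrite("pics/w6c.png",cv2.resize(c["frame"][170:270,195:325],(780,600),interpolation=cv2.INTER_CUBIC))
E
```

```text
time_s: 14.5
tool_pos: [0.4947, -0.174, 0.2686]
tool_rot: [-179.9, -0.0, -78.7]
force: [0.2, -0.5, -0.2]
grip_width: 0.0005
[ 0.4947 -0.174   0.2686] [-1.7991e+02 -5.0000e-02 -7.8690e+01]
[ 0.49471607 -0.17445642  0.158     ]
```

View pics/w6c.png

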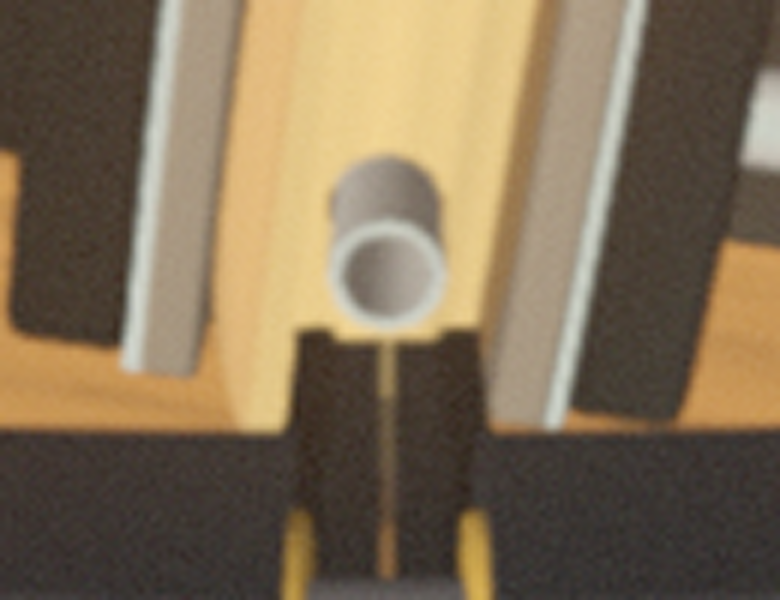

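The thimble is upright at crop (387,272), in line with the shut fingers. The side load came from the tool tilting under load, so I'll counter that in the rows.

```bash
python3 -m creep '[[0.05,0,1.5,0,0,0,0],[0,0,1.5,0,0,0,0],[0,0,0.5,0,0,0,0],[0,0,0,0,0,0,0]]'|sed -n '2,4p'; python3 go.py .4945 -.1745 .226 -78.8
```

```text
tool_pos: [0.4935, -0.1741, 0.2278]
tool_rot: [179.9, 0.1, -78.7]
force: [0.3, 0.3, 0.6]
at [ 0.4935 -0.1741  0.2278] [ 1.799e+02  1.000e-01 -7.867e+01] t 14.95 F [0.3 0.3 0.6] w 0.0008
cm [ 0.06 -0.09  0.18] turn [0.0018 0.0018 0.0022]
```

```bash
python3 -m creep '[[0,0,0.4,0,-0.002,0,0],[0,0,0.4,0,-0.002,0,0],[0,0,0.4,0,-0.004,0,0]]'|sed -n '2,4p'; python3 -m creep '[[0,0,0.4,0,-0.004,0,0],[0,0,0.4,0,-0.004,0,0],[0,0,0.4,0,-0.004,0,0]]'|sed -n '2,4p';python3 go.py .4945 -.1745 .2 -78.8
```

```text
tool_pos: [0.4946, -0.1744, 0.2199]
tool_rot: [180.0, 0.4, -78.7]
force: [-7.5, 1.8, 17.1]
tool_pos: [0.4947, -0.175, 0.216]
tool_rot: [179.9, 0.9, -78.7]
force: [-7.2, 1.3, 15.4]
at [ 0.4947 -0.175   0.216 ] [179.91   0.89 -78.71] t 15.55 F [-7.2  1.3 15.4] w 0.0004
cm [-0.03  0.    1.6 ] turn [0.0015 0.0156 0.0016]
```

Moving well now. I'll level the tool as it goes and slow down near flush (TCP about 0.1997).

```bash
python3 -m creep '[[0,0.03,0.35,0,0.004,0,0],[0,0.03,0.35,0,0.003,0,0],[0,0.03,0.35,0,0.0,0,0]]'|sed -n '2,4p'; python3 -m creep '[[0,0.03,0.4,0,0,0,0],[0,0.03,0.4,0,0,0,0],[0,0.03,0.4,0,-0.002,0,0]]'|sed -n '2,4p';python3 go.py .4945 -.1745 .2 -78.8
```

```text
tool_pos: [0.4944, -0.1744, 0.2137]
tool_rot: [179.9, 0.3, -78.7]
force: [-6.6, 1.5, 14.2]
tool_pos: [0.4942, -0.1742, 0.2096]
tool_rot: [180.0, 0.2, -78.7]
force: [-5.4, 1.8, 13.3]
at [ 0.4942 -0.1742  0.2096] [179.97   0.25 -78.7 ] t 16.15 F [-5.4  1.8 13.3] w 0.0002
cm [ 0.04 -0.02  0.96] turn [0.0006 0.0043 0.0018]
```

```bash
python3 -m creep '[[0.02,0.02,0.35,0,0.001,0,0],[0,0.02,0.35,0,0,0,0],[0,0.02,0.35,0,-0.001,0,0]]'|sed -n '2,4p'; python3 -m creep '[[0,0.02,0.35,0,0,0,0],[0,0.02,0.35,0,-0.001,0,0]]'|sed -n '2,4p'; python3 -m creep '[[0,0.02,0.35,0,0,0,0],[0,0.02,0.3,0,-0.001,0,0]]'|sed -n '2,4p';python3 go.py .4945 -.1745 .2 -78.8
```

```text
tool_pos: [0.4942, -0.174, 0.2065]
tool_rot: [180.0, 0.1, -78.7]
force: [-5.7, 2.0, 14.9]
tool_pos: [0.4941, -0.174, 0.2043]
tool_rot: [180.0, 0.0, -78.7]
force: [-5.7, 2.0, 13.7]
tool_pos: [0.4941, -0.1739, 0.2025]
tool_rot: [180.0, -0.0, -78.7]
force: [-5.0, 2.0, 13.0]
at [ 0.4941 -0.1739  0.2025] [ 1.7996e+02 -2.0000e-02 -7.8700e+01] t 16.85 F [-5.  2. 13.] w 0.0005
cm [ 0.07 -0.03  0.25] turn [ 0.0006 -0.0003  0.0017]
```

```bash
python3 -m creep '[[0.02,0,0.3,0,-0.001,0,0],[0.02,0,0.3,0,-0.001,0,0]]'|sed -n '2,4p'; python3 -m creep '[[0,0.01,0.3,0,-0.001,0,0]]'|sed -n '2,4p'; python3 -m creep '[[0,0.01,0.3,0,-0.001,0,0]]'|sed -n '2,4p';  python3 -m creep '[[0,0.01,0.3,0,-0.001,0,0]]'|sed -n '2,4p'
```

```text
tool_pos: [0.4941, -0.174, 0.201]
tool_rot: [179.9, 0.0, -78.7]
force: [-5.9, 1.2, 13.7]
tool_pos: [0.4941, -0.1739, 0.2003]
tool_rot: [179.9, 0.0, -78.7]
force: [-5.5, 2.1, 13.8]
tool_pos: [0.4942, -0.1739, 0.2]
tool_rot: [179.9, 0.0, -78.7]
force: [-7.7, 2.0, 20.2]
tool_pos: [0.4942, -0.1739, 0.2001]
tool_rot: [179.9, 0.0, -78.7]
force: [-7.3, 2.8, 19.4]
```

It stalls at 0.2000 with about 20 N, which is where the fingertips meet the wood. I'll back off and look.

```bash
python3 -m creep '[[0,0,0,0,0,0,0],[0,0,-0.5,0,0,0,0],[0,0,-1,0,0,0,0],[0,0,-2,0,0,0,0],[0,0,-3,0,0,0,0],[0,0,-3,0,0,0,0],[0,0,0,0,0,0,0],[0,0,0,0,0,0,0]]'; python3 wr.py w7
python3 - <<'E'
from h import *
from cell import optics
c=load("w7"); u,v=map(int,wpix(c,np.array([.4944,-.1745,.13]))); print(u,v)
a=cv2.resize(c["frame"][v-25:v+25,u-33:u+33],(396,300),interpolation=cv2.INTER_CUBIC)
z=c["z_map"]; print(np.round(z[v-12:v+13:2,u-12:u+13:2]*1000,1))
s=optics.read_camera("scene"); t=optics.read_camera("top")
b=cv2.resize(s["frame"][160:190,200:240],(396,300),interpolation=cv2.INTER_CUBIC)
cv2.imwrite("pics/end.png",np.vstack([np.hstack([a,b]),cv2.resize(t["frame"][60:300,40:440],(792,300*1),interpolation=cv2.INTER_AREA)]))
E
```

```text
time_s: 18.15
tool_pos: [0.4949, -0.174, 0.3017]
tool_rot: [180.0, -0.0, -78.7]
force: [-0.1, -0.3, 0.5]
grip_width: 0.0007
[ 0.4949 -0.174   0.3017] [ 1.7998e+02 -3.0000e-02 -7.8700e+01]
259 191
[[273.9 273.2 273.7 274.5 274.  273.4 273.2 274.  273.7 273.6 272.2 273.7
  273.9]
 [273.7 275.1 273.6 272.6 274.4 272.9 274.7 275.  272.8 273.9 273.7 276.2
  274.4]
 [276.1 275.6 274.9 274.7 272.9 275.1 274.8 275.5 275.7 275.  274.4 275.
  274.3]
 [274.9 274.8 274.9 275.4 276.7 276.2 275.6 274.6 275.  274.9 276.6 275.1
  274.7]
 [276.  276.7 276.6 276.2 275.8 308.5 310.8 310.6 306.8 276.4 275.3 276.
  275.3]
 [275.9 276.9 276.9 276.4 297.3 302.6 305.8 303.2 299.3 291.7 275.1 276.3
  276.3]
 [277.3 276.7 281.4 276.1 289.9 296.8 297.7 295.8 294.3 286.7 277.2 276.9
  277.4]
 [277.8 278.3 278.7 277.3 284.5 289.4 292.  291.6 288.4 280.4 277.6 276.5
  277. ]
 [278.7 278.7 279.4 277.4 278.4 285.1 286.6 284.  282.7 277.7 278.8 279.1
  277.4]
 [280.4 278.3 278.6 278.4 278.9 278.9 279.8 278.6 277.9 280.5 278.7 279.6
  277.3]
 [279.3 278.6 278.9 279.2 280.1 279.9 281.2 282.1 279.2 279.7 278.6 279.5
  279.3]
 [279.7 280.6 281.4 279.9 280.4 279.  278.5 280.8 280.8 280.1 281.  280.9
  279. ]
 [280.4 279.1 280.3 281.5 280.8 280.1 280.8 280.5 279.5 281.  280.3 280.1
  279.3]]
```

View pics/end.png

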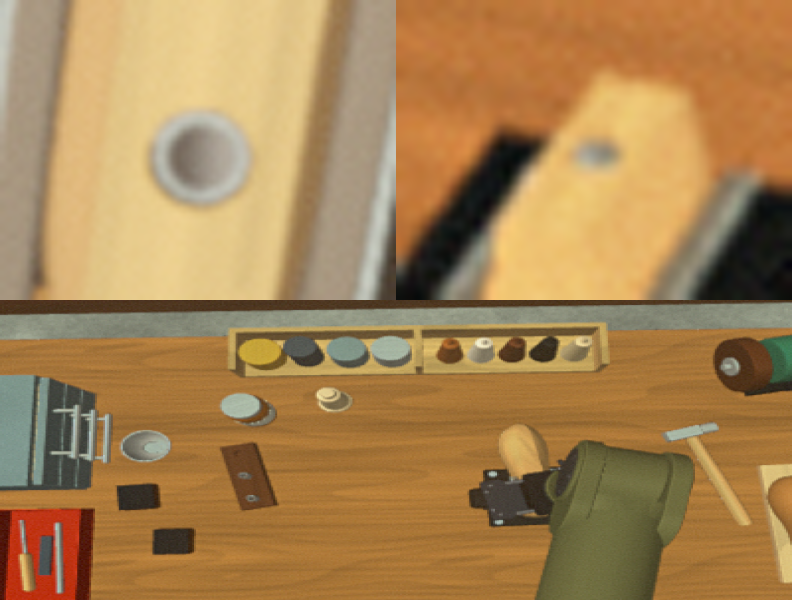

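The thimble's ring lies level with the wood around it (crop (200,157)), and depth at the ring matches the wood. Both short thimbles and the other things are where they were, and nothing touches the robot.

```bash
python3 -c "
from cell import order; print(order.sign_off())"
```

```text
the job is handed in; nothing more can be done
None
```

The long thimble is pressed into the last, flush with the wood as far as I can measure, and the job is handed in at about 18 s of the 72 s allowed.

- **Finding the hole:** I took the thimble from the stock block and lined it up over the hole using the wrist camera. It slipped in without a search, and the fit began to resist at 10 mm, at about 9–10 N.
- **Pressing:** I pressed it to about 22 mm while gripped, then let go and pushed it the rest of the way with the fingers shut.
- **A hitch:** the first push with the shut fingers stalled at about 19 N, with 8 N of side load because the tool had tilted. I backed off, levelled the tool and pressed again at about 13–17 N.
- **Last checks:** the push stopped at TCP height 0.200 m with about 20 N. That is where the fingertips should meet wood at 0.130 m. The depth image showed the thimble's rim level with the wood to within the 1–2 mm depth noise. The highest force I read was about 20 N, well under 40 N, though I only read it at the end of each move.
- **Other things:** the last pictures show the short thimbles and the other visible objects where they were. The awl was hidden behind the arm in the last top view, so I did not check it, but the gripper never came down near it.

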